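# Check a keyed hub on the gauge

## Task

All three hubs in the green rack lie with their brass set screw on top, but only one has its keyway cut under the set screw, in line with the brass key on the gauge's test shaft. Take that hub and lower it into the V-rest of the gauge with the set screw still on top and its bore in line with the shaft, not dropping it in; then push the slide by its black handle until the test shaft is fully home through the hub. Leave the other two hubs in the rack.

Things in the scene. Friction and masses are not known exactly. Their poses are not given: they have to be found in the camera images.
- hub_1: steel hub, a plain sleeve 60 mm in diameter and 40 mm long, 0.6 kg give or take a sixth, with a through bore of 32 mm and a keyway (slot in the bore's wall) 11 mm wide and 5 mm deep along the whole bore; flat bright end faces, grey outside, a brass set screw flush in the outside at mid-length. It lies on its side in a notch of the rack. Origin: centre of the hub, on the bore's axis, mid-length. x: along the bore; z: through the set screw, straight up as it lies in the rack
- hub_2: second hub, the same but for where its keyway is cut; same axes
- hub_3: third hub, the same but for where its keyway is cut; same axes
- hub_1_keyway (a point): middle of the keyway of hub_1: at mid-length of the hub, 18.5 mm from the bore's axis, on the side where the keyway is cut (under the set screw, at a side or at the bottom)
- hub_2_keyway (a point): the same point of hub_2
- hub_3_keyway (a point): the same point of hub_3
- rack: hub rack fixed to the bench: a green plastic bar 260 mm long (along its y), only 24 mm thick (along its x) and 46 mm high on a plywood foot 80 x 270 x 12 mm; three 90-degree V notches 85 mm apart along y hold the hubs crosswise, so that each hub's end faces overhang the bar by 8 mm and can be taken between two fingers from above; hub axes 62 mm above the bench. Origin: centre of the underside. x: along the hubs' bores; z up
- gauge: keyway gauge fixed to the bench: grey base plate 275 x 100 x 16 mm (x from -145 to +130 mm), on which stand, along its x axis, a rail slide with the test shaft (on the robot's side) and the V-rest at x = +75 mm. Origin: on the underside, on the centre line. x: the way the shaft travels, towards the V-rest; z up
- v_rest (a point): where the hub's centre must lie: 90 mm above the bench over the middle of the V-rest. The V-rest is a steel 90-degree V-block only 24 mm thick along the gauge's x and 68 mm wide, its shoulders 17 mm below this point; a hub laid in it overhangs by 8 mm at either end. Two thrust-stop posts stand behind it: their near faces 27 mm beyond this point along +x, 46 mm apart, tops 2 mm above this point. Axes as the gauge
- shaft_nose (a point): centre of the test shaft's front end. The shaft is 29 mm in diameter with a brass key 7.5 mm wide along its top that stands up to 18.5 mm above the axis and starts 9 mm behind the nose; shaft and v_rest are on one line, 90 mm above the bench. Axes as the gauge
- handle (a point): upright black round handle on the slide, 22 mm in diameter, its grip from 84 to 148 mm above the bench; this point is on its axis, 122 mm above the bench. It moves with the slide along the gauge's +x. At the slide's home end it is still 89 mm short of v_rest; a blue shaft clamp, its top 110 mm above the bench, stands 18 to 54 mm ahead of the handle's axis. Axes as the gauge
- test_shaft (a joint): travel of the slide in m: 0 fully back (nose 65 mm short of v_rest), 0.090 fully home at its end stop (nose 25 mm past v_rest, that is 5 mm out of the hub's far face). It stays where it is left; moving it takes about 3 N. It starts at or near fully back
Not all that is in view belongs to the job. What is shaped like the hub_2 but purple or turquoise is not meant.

How it is judged:
By the outcome, as a careful person would: the job done as asked, in the order asked, and still so for the second after the job is handed in, with the robot touching nothing.
It also fails if it takes over 56 s, if anything falls off the work surface, if the arm or the gripper's body presses on something with over 40 N, if the wrist force passes 120 N, or if a joint passes its speed limit or range.

## Robot

A 6-joint arm with a two-finger parallel gripper is mounted at the origin on the work surface. World frame = base frame: x ahead of the robot, y to its left, z up, the work surface at z = 0. Lengths are in m, angles in rad, forces in N, time in s.
With the tool pointing down it reaches from about 0.375 to 0.9 m from the base axis. Payload 3.1 kg.
Tool frame: the origin (TCP) lies between the finger pads; the fingertips stand 25 mm ahead of it and the grasp point (between the pads) lies 6 mm ahead of it; x points along the fingers, y is the direction in which the jaws open and shut, and the axes are right-handed (so a half turn about x gives the same grasp; the last joint's range is limited). The gripper opens to 85 mm and grips with 20 to 120 N. Pads are 22 mm wide; open, the fingers measure 114 mm over their backs; the gripper's body (76 mm by 85 mm) begins 54 mm behind the grasp point. The pads swing forward as they close: fully open they stand 13 mm farther back than shut.
Start: joints at [1.044, 0.527, 1.433, -0, 1.181, -0.178], TCP at [0.214, 0.587, 0.256] pointing down, gripper open.
Joint ranges: [-3.08, 3.08], [-0.75, 2.2], [0.22, 2.44], [-1.43, 4.57], [0, 2.65], [-2.85, 2.85]. Speed limits (rad/s): [2.79, 2.79, 3.14, 3.14, 3.14, 3.14].

## Interface

Orientations are given as a unit quaternion [x, y, z, w].
In Python, from station import manip, viewer, workorder gives the robot as it stands.
- The arm moves only by the shell command python3 -m crank 'ROWS' [FORCE]. ROWS is JSON, one flat list of numbers, 5 for each row, row after row: the opening, from 0 (shut) to 1 (fully open), then the shift along the world's x, y, z in mm, then the turn about the world's z in rad. A call has 1 to 10 rows; each row is the pose to reach, as a shift and turn from the pose commanded when the call began; what a row does not reach only later rows make up. A row lasts 1/8 s, in which the tool goes at most 62.5 mm and 10.7 degrees, less where a joint would pass 70% of its speed; a pose out of reach is approached as far as the arm can. A call with a gripper value outside its range is refused whole. The fingers move at their own pace and stop on an object; FORCE is the grip in N (left out, the last holds). Time passes only in rows, so rows that repeat a pose let the fingers close. It gives the time, the measured TCP pose, the force and the opening at its end, in the units of the state.
- manip.sense(): the state, without advancing time (a new reading comes with each control period).
- viewer.snapshot(name): name is "scene" or "top" or "wrist"; returns a dict with "img" (420x560x3 uint8, red, green, blue), "range_z" (420x560 float32, m along the optical axis (not along the pixel's ray), 0 where there is no reading), "fx", "fy", "cx", "cy" (pixels), "origin" and "attitude" of the camera in the world. Camera axes: x right, y down, z forward; pixel columns grow to the right and rows downward; lengths in m; the calibration is good to about 2 mm. A picture is of the moment at which its call begins.
- workorder.sign_off(): hands the job in, once; it reports no verdict.
The state is a dict: "t": time; "q": joint angles; "qd": joint speeds; "tau": joint torques, N m; "tcp_pos": TCP position; "tool_rot": TCP orientation; "force": force on the tool from outside, world axes, zero at the start; "ft_torque": the same for the moment, N m; "finger_gap": opening from 0.0 (shut) to 1.0 (fully open).
Only numpy, scipy, OpenCV 4.12 (cv2) and the standard library are available. Lean on these libraries where they do the work, as an engineer would, in place of code of your own. Each camera call takes 0.05 s, during which the arm holds its last target.

## Working session

There is one attempt and no reset: what is moved stays moved. The work goes in short steps, Python scripts to look and compute and a shell command to move; the robot and the scene stay as the last step left them, time stands still between calls to the robot, and variables do not carry over. Pictures are saved under pics/ and viewed, and the job is handed in when it is done.

```bash
ls; mkdir -p pics
cat > h.py <<'E'
import numpy as np, cv2
from scipy.spatial.transform import Rotation as R
from station import manip, viewer, workorder
def snap(name,fn=None):
    s=viewer.snapshot(name)
    if fn: cv2.imwrite('pics/'+fn+'.png',s['img'][:,:,::-1]); np.savez('pics/'+fn+'.npz',**{k:np.array(v) for k,v in s.items()})
    return s
def rot(a):
    a=np.array(a,float); return a if a.shape==(3,3) else R.from_quat(a).as_matrix()
def cloud(s):
    z=s['range_z']; v,u=np.mgrid[:z.shape[0],:z.shape[1]]
    P=np.stack([(u-s['cx'])/s['fx']*z,(v-s['cy'])/s['fy']*z,z],-1)
    W=P@rot(s['attitude']).T+np.array(s['origin']); W[z==0]=np.nan
    return W
E
python3 - <<'E'
from h import *
for n in ("scene","top","wrist"):
    s=snap(n,n+'0'); print(n,s['origin'],s['attitude'],s['fx'])
st=manip.sense(); print(st)
E
```

```text
pics
scene [0.97646349 0.80784308 0.84422675] [ 0.23733394  0.8757889  -0.40569448 -0.10990173] 473.77849188549385
top [0.38716131 0.01378032 1.14819067] [ 0.71189108 -0.69881117  0.0483713  -0.05034142] 471.2523201748084
wrist [0.1512048  0.60980467 0.37306576] [0.81171607 0.56889566 0.07495047 0.10889064] 308.66129653972644
{'t': 0.15, 'q': array([ 1.04347586e+00,  5.28262997e-01,  1.43362000e+00,  4.48228848e-06,
        1.18143569e+00, -1.78511315e-01]), 'qd': array([-0.00180703, -0.0033949 , -0.0040757 , -0.00146891, -0.00034662,
       -0.00066347]), 'tau': array([ 1.95174296e-03, -4.42744124e+01, -1.78275490e+01, -1.58538787e-04,
        5.64853923e-03, -1.14721894e-05]), 'tcp_pos': array([0.21332281, 0.58691246, 0.25554821]), 'tool_rot': array([ 0.12212685,  0.69659193, -0.1232711 ,  0.69616733]), 'force': array([ 0.44928701,  0.40857922, -0.20456544]), 'ft_torque': array([0.0414284 , 0.00388748, 0.03234382]), 'finger_gap': 1.0023813916587796}
```

View pics/scene0.png

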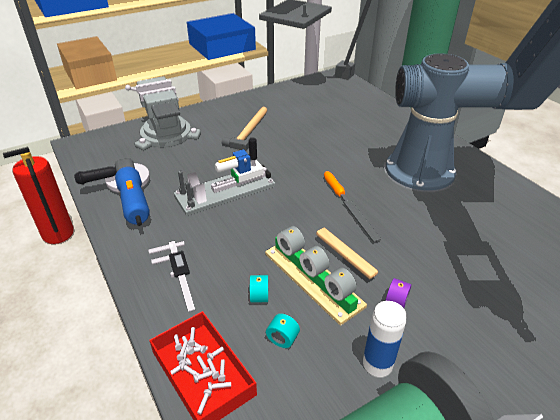

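View pics/top0.png

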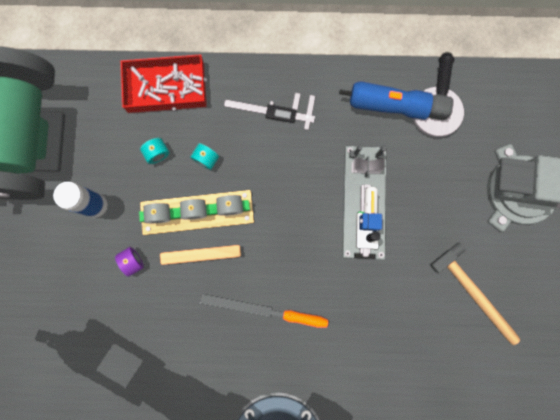

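View pics/wrist0.png

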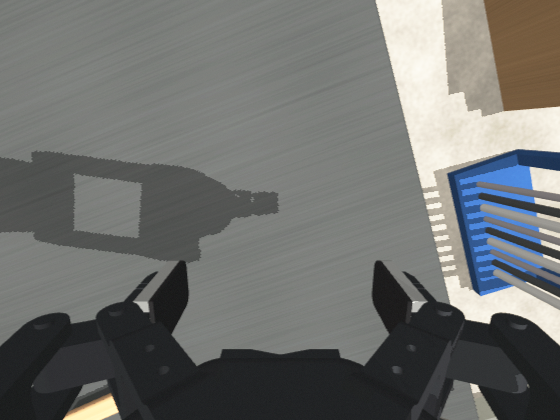

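Run:
```python
from h import *
a=cv2.imread('pics/scene0.png')[215:325,255:375]; cv2.imwrite('pics/c1.png',cv2.resize(a,None,fx=5,fy=5,interpolation=cv2.INTER_CUBIC))
a=cv2.imread('pics/top0.png')
b=cv2.resize(a[180:245,130:260],None,fx=6,fy=6,interpolation=cv2.INTER_CUBIC); cv2.imwrite('pics/c2.png',b)
b=cv2.resize(a[140:265,335:395],None,fx=4.7,fy=4.7,interpolation=cv2.INTER_CUBIC); cv2.imwrite('pics/c3.png',b)
s=dict(np.load('pics/top0.npz')); W=cloud(s)
for (u,v) in [(157,212),(193,208),(229,204),(368,200),(372,237),(367,162),(350,255),(385,150),(143,232),(252,193)]: print(u,v,W[v,u].round(4))
```

```text
157 212 [0.5199 0.282  0.0868]
193 208 [0.5303 0.2003 0.0889]
229 204 [0.5403 0.1184 0.0934]
368 200 [ 0.554  -0.1946  0.1009]
372 237 [ 0.4675 -0.1938  0.1439]
367 162 [ 0.6543 -0.2035  0.0481]
350 255 [ 0.4336 -0.1669  0.0175]
385 150 [ 0.6929 -0.2543  0.017 ]
143 232 [0.4797 0.3317 0.0138]
252 193 [ 0.5831  0.0719 -0.0046]
```

View pics/c1.png

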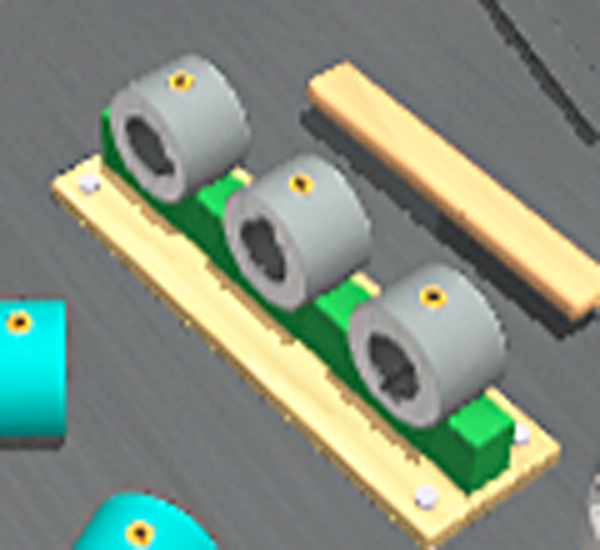

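View pics/c2.png

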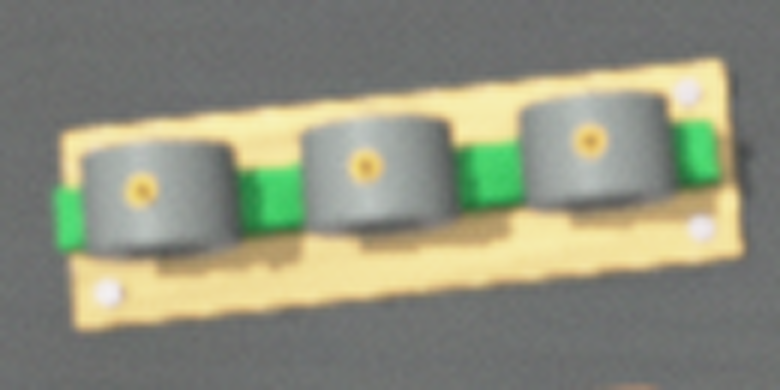

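View pics/c3.png

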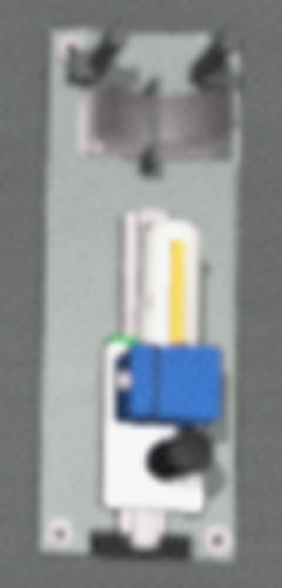

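```bash
cat >> h.py <<'E'
def load(fn): return {k:(v if v.ndim else v.item()) for k,v in np.load('pics/'+fn+'.npz').items()}
def ray(s,u,v,z):
    d=rot(s['attitude'])@np.array([(u-s['cx'])/s['fx'],(v-s['cy'])/s['fy'],1]); o=np.array(s['origin']); return o+d*(z-o[2])/d[2]
def proj(s,P):
    p=(np.atleast_2d(P)-np.array(s['origin']))@rot(s['attitude']); return np.stack([p[:,0]/p[:,2]*s['fx']+s['cx'],p[:,1]/p[:,2]*s['fy']+s['cy']],1)
E
python3 - <<'E'
from h import *
t=load('top0'); s=load('scene0')
T=[ray(t,*p,.092) for p in [(153.0,211.2),(190.5,207.2),(227.8,203.0)]]
S=[ray(s,255+x/5-.4,215+y/5-.4,.092) for x,y in [(432,297),(301,184),(180,81)]]
for a,b in zip(T,S): print(a.round(4),b.round(4))
d=T[0]-T[2]; yaw=np.arctan2(-d[0],d[1]); print('yaw rack',yaw, np.linalg.norm(d))
d=S[0]-S[2]; print('yaw rack',np.arctan2(-d[0],d[1]), np.linalg.norm(d))
# rectify +x faces
out=[]
C=[(a+b)/2 for a,b in zip(T,S)]
yaw=np.arctan2(-(C[0]-C[2])[0],(C[0]-C[2])[1])
ex=np.array([np.cos(yaw),np.sin(yaw),0]); ey=np.array([-ex[1],ex[0],0]); ez=np.array([0,0,1.])
for c in S:
    c0=c-np.array([0,0,.03])+ex*.02
    g=np.linspace(-.034,.034,260)
    yy,zz=np.meshgrid(g,-g)   # viewed from +x: right of image = +y
    P=c0+yy[...,None]*ey+zz[...,None]*ez
    uv=proj(s,P.reshape(-1,3)).reshape(260,260,2).astype(np.float32)
    out.append(cv2.remap(s['img'],uv[...,0],uv[...,1],cv2.INTER_CUBIC)[:,:,::-1])
o=np.hstack(out); o=cv2.convertScaleAbs(o,alpha=1.3,beta=20)
cv2.imwrite('pics/rect.png',o)
for n in('wrist0','top0','scene0'):
  print(n,rot(load(n)['attitude'])[:,2].round(3))
E
```

```text
[0.5209 0.2899 0.092 ] [0.517  0.2888 0.092 ]
[0.5316 0.2055 0.092 ] [0.5275 0.2047 0.092 ]
[0.5427 0.1213 0.092 ] [0.5387 0.1198 0.092 ]
yaw rack 0.12895920786457923 0.16994956502478945
yaw rack 0.12753884711363636 0.17047027773213916
wrist0 [ 0.246 -0.091 -0.965]
top0 [ 0.139  0.004 -0.99 ]
scene0 [-0.385 -0.658 -0.647]
```

View pics/rect.png

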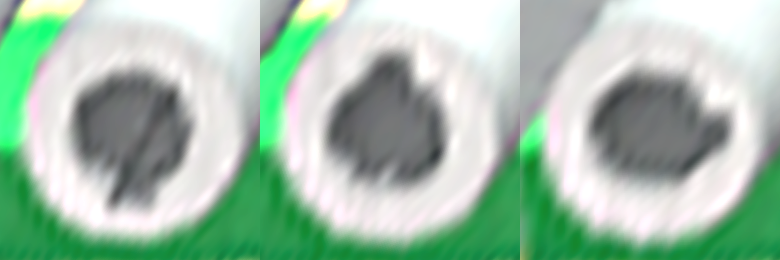

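Run:
```python
from h import *
t=load('top0'); s=load('scene0')
for n,im in(('top',t),('scene',s)):
    W=cloud(im)
    for nm,box,zr in(('base',(.39,.72,-.29,-.10),(.010,.022)),):
        m=(W[...,0]>box[0])&(W[...,0]<box[1])&(W[...,1]>box[2])&(W[...,1]<box[3])&(W[...,2]>zr[0])&(W[...,2]<zr[1])
        m=cv2.morphologyEx(m.astype(np.uint8),cv2.MORPH_OPEN,np.ones((2,2)))>0
        P=W[m][:,:2].astype(np.float32); c,sz,a=cv2.minAreaRect(P*1000); print(n,m.sum(),np.round(c,1),np.round(sz,1),a, cv2.boxPoints((c,sz,a)).round(0).tolist())
T=manip.sense(); M=rot(T['tool_rot']); print(M.round(3)); y=M[:,1]; print('jaw yaw',np.arctan2(y[1],y[0]))
w=load('wrist0'); print('cam in tool',M.T@(w['origin']-T['tcp_pos']), (M.T@rot(w['attitude'])).round(3))
a=s['img'][140:220,160:290]; cv2.imwrite('pics/c4.png',cv2.resize(a,None,fx=6,fy=6,interpolation=cv2.INTER_CUBIC)[:,:,::-1])
```

```text
top 2392 [ 562.6 -210.4] [ 93.8 279.5] 82.28430938720703 [[418.0, -238.0], [695.0, -276.0], [707.0, -183.0], [430.0, -145.0]]
scene 1236 [ 556.3 -200. ] [ 95.  282.7] 85.42814636230469 [[412.0, -236.0], [693.0, -259.0], [701.0, -164.0], [419.0, -141.0]]
[[-0.001  0.342  0.94 ]
 [-0.001  0.94  -0.342]
 [-1.    -0.002 -0.   ]]
jaw yaw 1.2219857365925306
cam in tool [-1.17497297e-01  8.33974432e-05 -6.62378478e-02] [[ 0.001 -0.262  0.965]
 [ 1.     0.    -0.   ]
 [-0.     0.965  0.262]]
```

View pics/c4.png

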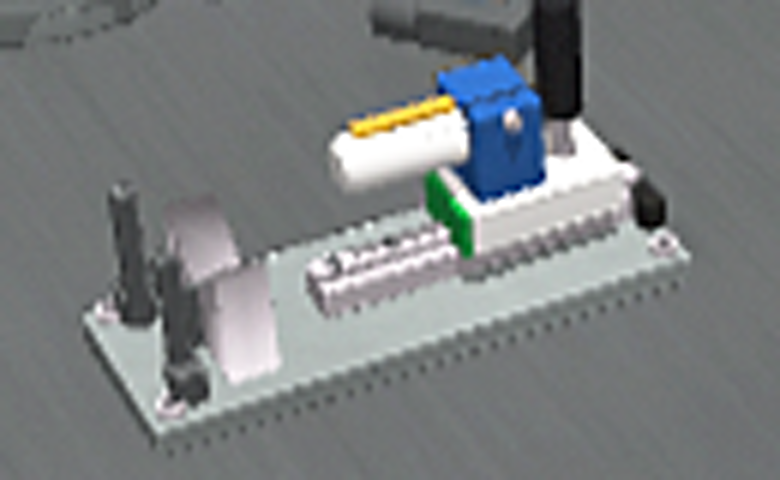

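```bash
python3 -m crank '[1,40,-48,0,-0.137, 1,80,-96,0,-0.274, 1,119,-144,0,-0.41, 1,158,-191,0,-0.547, 1,197,-238,0,-0.684, 1,236,-286,0,-0.82, 1,275,-334,0,-0.957, 1,316,-382,0,-1.094, 1,316,-382,0,-1.094, 1,316,-382,0,-1.094]' 60
python3 - <<'E'
from h import *
s=snap('wrist','wrist1'); print(manip.sense())
E
```

```text
t: 1.4
tcp_pos: [0.529, 0.2052, 0.2558]
tool_rot: [0.467, 0.531, -0.467, 0.53]
force: [0.2, 0.0, -0.8]
finger_gap: 1.001
{'t': 1.45, 'q': array([1.74247687e-01, 4.50632498e-01, 1.57935364e+00, 5.20278769e-04,
       1.11330390e+00, 4.51168622e-02]), 'qd': array([ 0.02350984, -0.00587852,  0.00434273, -0.0023338 , -0.00267101,
       -0.00101137]), 'tau': array([-8.88795052e-01, -3.94010425e+01, -1.70748532e+01, -4.00815171e-02,
       -2.78031884e-02, -6.79840014e-04]), 'tcp_pos': array([0.52849836, 0.20586856, 0.25591079]), 'tool_rot': array([ 0.4663938 ,  0.5316686 , -0.46712394,  0.53066048]), 'force': array([-0.16643094,  0.68513046,  0.45517978]), 'ft_torque': array([ 0.01316783,  0.04031567, -0.04935908]), 'finger_gap': 0.9994167933349386}
```

View pics/wrist1.png

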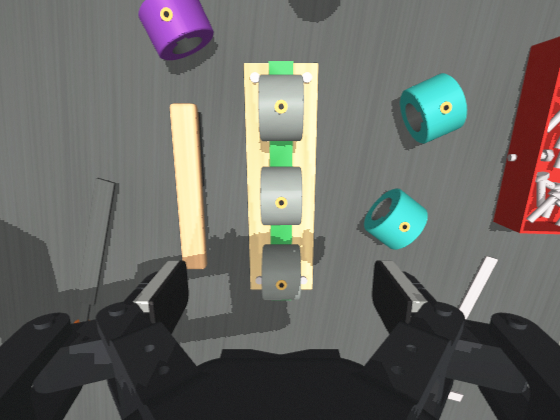

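Run:
```python
from h import *
w=load('wrist1')
g=[ray(w,*p,.092) for p in [(280.5,106.5),(280.8,202.5),(281.3,285)]]
for a in g: print(a.round(4))
d=g[0]-g[2]; print(np.linalg.norm(d),np.arctan2(-d[0],d[1]))
# end edges of middle hub
im=w['img'].astype(float).mean(2); print(im[195,250:312].round(0)); print(w['range_z'][195,250:312:2].round(3))
st=manip.sense(); M=rot(st['tool_rot']); print(np.arctan2(M[1,1],M[0,1]), st['tcp_pos'], M[:,0])
W=cloud(w); 
for v in (185,195,203,210,220): print(W[v,262:300:6].round(4).tolist())
```

```text
[0.5185 0.2902 0.092 ]
[0.5296 0.2058 0.092 ]
[0.5411 0.1212 0.092 ]
0.1704622525337734 0.13303731735939048
[226. 229. 230. 230. 231. 232. 233. 233. 233. 222. 204. 214. 220. 221.
 221. 220. 222. 222. 222. 221. 222. 221. 222. 222. 222. 223. 223. 223.
 224. 223. 224. 223. 223. 223. 224. 224. 224. 223. 223. 223. 222. 223.
 222. 222. 221. 222. 221. 221. 221. 222. 222. 209. 219. 229. 231. 232.
 234. 235. 237. 238. 236. 234.]
[0.368 0.368 0.369 0.369 0.369 0.289 0.288 0.289 0.288 0.288 0.288 0.288
 0.288 0.288 0.288 0.288 0.286 0.286 0.287 0.288 0.288 0.287 0.287 0.288
 0.287 0.288 0.369 0.367 0.369 0.368 0.369]
0.12890095550493813 [0.52849836 0.20586856 0.25591079] [-1.75255094e-03  1.65445126e-04 -9.99998451e-01]
[[0.5102, 0.2192, 0.0875], [0.5157, 0.22, 0.0878], [0.5213, 0.2205, 0.0868], [0.5269, 0.2215, 0.0883], [0.5324, 0.2222, 0.0879], [0.538, 0.2229, 0.0877], [0.5435, 0.2237, 0.0884]]
[[0.5114, 0.2106, 0.0913], [0.5169, 0.2112, 0.091], [0.5225, 0.212, 0.0913], [0.528, 0.2127, 0.0915], [0.5335, 0.2135, 0.0918], [0.5391, 0.2142, 0.0918], [0.5446, 0.2149, 0.0916]]
[[0.5122, 0.2031, 0.092], [0.5178, 0.2038, 0.0917], [0.5234, 0.2043, 0.0911], [0.5289, 0.2055, 0.0931], [0.5345, 0.2061, 0.0927], [0.5401, 0.2068, 0.0923], [0.5458, 0.2071, 0.0908]]
[[0.5129, 0.1959, 0.0901], [0.5186, 0.1968, 0.0908], [0.5242, 0.1974, 0.0902], [0.5298, 0.1986, 0.092], [0.5354, 0.1992, 0.0918], [0.5411, 0.1996, 0.0905], [0.5468, 0.2004, 0.0905]]
[[0.5139, 0.1844, 0.0845], [0.5197, 0.1854, 0.0855], [0.5255, 0.1858, 0.0843], [0.5313, 0.1867, 0.0846], [0.5371, 0.1875, 0.0848], [0.5429, 0.1883, 0.085], [0.5487, 0.1892, 0.0856]]
```

```bash
python3 -m crank '[1,0,0,-50,0, 1,0,0,-100,0, 1,0,0,-140,0, 1,0,0,-160,0, 1,0,0,-170,0, 1,0,0,-170,0, 0.6,0,0,-170,0, 0.3,0,0,-170,0, 0.3,0,0,-170,0, 0.3,0,0,-170,0]' 60
python3 - <<'E'
from h import *
s=snap('wrist','wrist2'); st=manip.sense(); print(st['tcp_pos'],st['force'],st['finger_gap'])
s=snap('scene','scene2')
a=s['img'][200:320,240:380]; cv2.imwrite('pics/c5.png',cv2.resize(a,None,fx=5,fy=5,interpolation=cv2.INTER_CUBIC)[:,:,::-1])
E
```

```text
t: 2.7
tcp_pos: [0.5299, 0.2054, 0.0874]
tool_rot: [0.467, 0.531, -0.467, 0.531]
force: [-2.1, 0.4, 5.7]
finger_gap: 0.458
[0.52991796 0.20541299 0.08740072] [-1.54936277 -0.1559295   5.34016077] 0.458275507628161
```

View pics/wrist2.png

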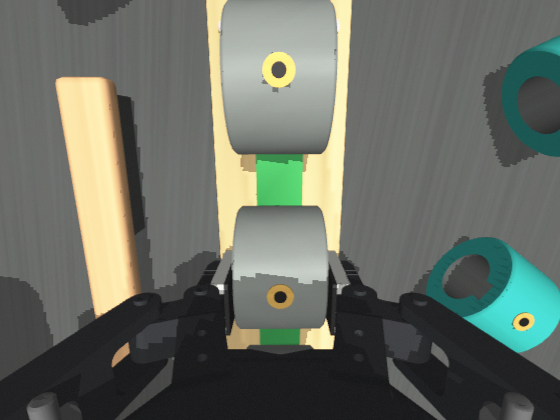

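View pics/c5.png

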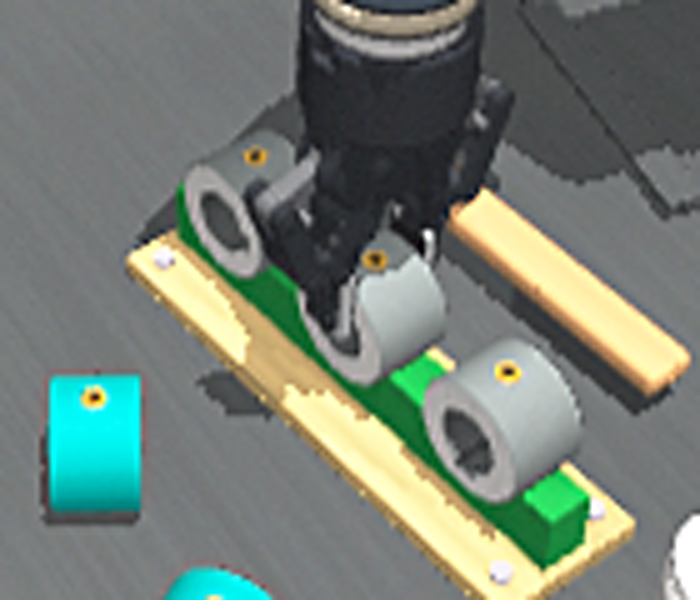

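```bash
python3 -m crank '[0.3,0,0,15,0, 0.3,0,0,60,0, 0.3,0,0,120,0, 0.3,10,-40,170,-0.03, 0.3,25,-95,210,-0.1, 0.3,38,-150,210,-0.17, 0.3,52,-205,210,-0.23, 0.3,65,-255,210,-0.24, 0.3,70,-285,210,-0.24, 0.3,70,-285,210,-0.24]'
python3 - <<'E'
from h import *
s=snap('wrist','wrist3'); st=manip.sense(); print(st['tcp_pos'],st['force'],st['ft_torque'],st['finger_gap'])
M=rot(st['tool_rot']); print(np.arctan2(M[1,1],M[0,1]))
s=snap('scene','scene3')
E
```

```text
t: 4.05
tcp_pos: [0.599, -0.0823, 0.2955]
tool_rot: [-0.528, -0.471, 0.529, -0.47]
force: [0.5, 1.1, -6.1]
finger_gap: 0.458
[ 0.5985187  -0.08046998  0.29546314] [ 0.30721402  0.51600833 -6.39569566] [ 0.04685306 -0.00567159  0.03470577] 0.4537044073660801
-0.11454076054075968
```

View pics/wrist3.png

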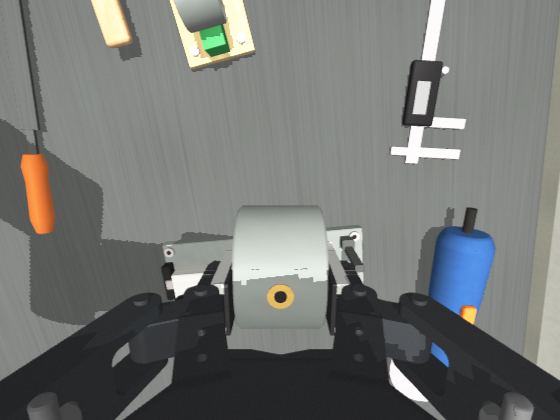

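View pics/scene3.png

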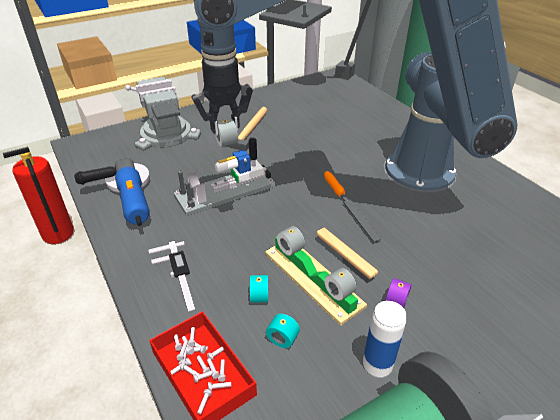

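```bash
python3 -m crank '[0.3,0,-50,20,0, 0.3,-10,-110,30,0, 0.3,-20,-170,30,0, 0.3,-30,-226,30,0, 0.3,-30,-235,30,0, 0.3,-30,-235,30,0, 0.3,-30,-235,30,0]'
python3 - <<'E'
from h import *
s=snap('wrist','wrist4'); st=manip.sense(); print(st['tcp_pos'],st['force'],st['ft_torque'],st['finger_gap'])
M=rot(st['tool_rot']); print(np.arctan2(M[1,1],M[0,1]))
a=s['img'][0:210,120:440]; cv2.imwrite('pics/c6.png',cv2.resize(a,None,fx=2.5,fy=2.5,interpolation=cv2.INTER_CUBIC)[:,:,::-1])
E
```

```text
t: 5.03
tcp_pos: [0.5698, -0.3122, 0.3261]
tool_rot: [0.527, 0.473, -0.526, 0.471]
force: [0.9, 0.1, -5.6]
finger_gap: 0.457
[ 0.56987835 -0.31223402  0.32616933] [-0.68943553  0.02606974 -5.28107467] [-0.01671243 -0.01355974 -0.03479765] 0.4540034122346328
-0.10939230326362165
```

View pics/c6.png

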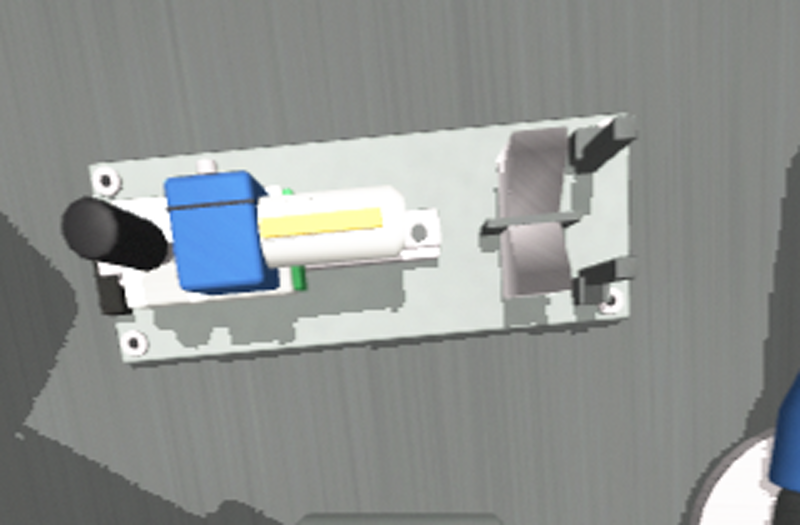

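Run:
```python
from h import *
w=load('wrist4'); W=cloud(w)
f=lambda x,y:(x/2.5+120-.3,y/2.5-.3)
for n,p in dict(TL=(92,165),TR=(628,114),BR=(628,318),BL=(127,362)).items(): print(n,ray(w,*f(*p),.016).round(4))
k=[ray(w,*f(*p),.1085) for p in [(264,229),(382,215)]]; print(k, np.arctan2(*(k[1]-k[0])[[1,0]]))
# z map around V
Z=(W[...,2]*1000)
print(Z[44:122:3,308:356:2].round(0).astype(int))
```

```text
TL [ 0.4294 -0.1506  0.016 ]
TR [ 0.7011 -0.157   0.016 ]
BR [ 0.6979 -0.2555  0.016 ]
BL [ 0.4274 -0.2488  0.016 ]
[array([ 0.525872  , -0.20240754,  0.1085    ]), array([ 0.57417749, -0.20238599,  0.1085    ])] 0.0004460822834185508
[[                  -1                    0                    1
                     0                    1                   -1
                     2                    1                   -1
                    -2                    0                    1
                     1                    1                    0
                     0                   -1                    0
                     0                    0                   -1
                    -2                   -1                   -2]
 [                   0                   -1                   -2
                     0                   -1                    0
                     0                    1                    0
                     2                    0                    0
                     0                   -1                    1
                   
[... 12041 characters left out ...]
        52                   15                   16
                    28                   34                   34]
 [                  16                   15                   16
                    18                   15                   15
                    17                   16                   18
                    16                   17                   15
                    17                   16                   15
                    15                   15                   16
                    16                   17                   15
                    29                   34                   34]]<stdin>:8: RuntimeWarning: invalid value encountered in cast
```

Run:
```python
from h import *
s=load('wrist4')
a=s['img'][40:130,300:380]; cv2.imwrite('pics/c7.png',cv2.resize(a,None,fx=7,fy=6.6,interpolation=cv2.INTER_CUBIC)[:,:,::-1])
```

```text
(no output)
```

View pics/c7.png

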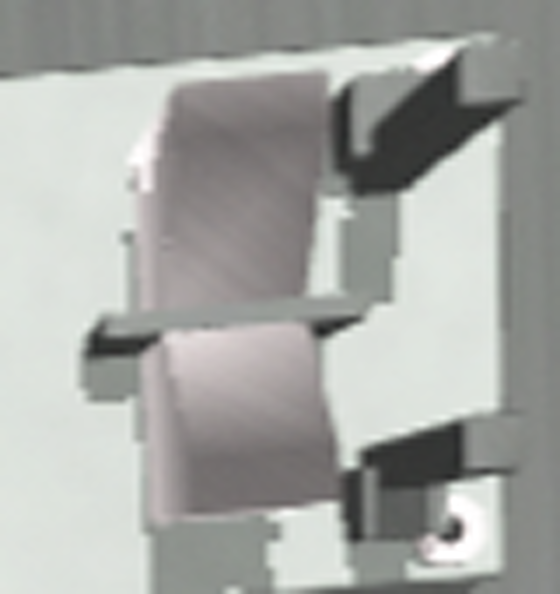

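```bash
cat > fit.py <<'E'
from h import *
def edge(s,A,B,zc,n=60,half=9):
    """refine edge A->B (world pts at height zc); returns refined world points"""
    g=cv2.GaussianBlur(s['img'].astype(np.float32).mean(2),(0,0),0.8)
    a,b=proj(s,np.array([A,B])); d=(b-a)/np.linalg.norm(b-a); nrm=np.array([-d[1],d[0]])
    out=[]
    for t in np.linspace(.12,.88,n):
        c=a+(b-a)*t; k=np.arange(-half,half+.01,.25); q=c+k[:,None]*nrm
        v=cv2.remap(g,q[:,0].astype(np.float32)[None],q[:,1].astype(np.float32)[None],cv2.INTER_LINEAR)[0]
        gr=np.abs(np.gradient(v)); i=gr.argmax()
        if gr[i]>2: out.append(ray(s,*(c+k[i]*nrm),zc)[:2])
    return np.array(out)
def line(P):
    from numpy import median
    for _ in range(4):
        vx,vy,x0,y0=cv2.fitLine(P.astype(np.float32),cv2.DIST_HUBER,0,1e-4,1e-4).ravel()
        r=np.abs((P[:,0]-x0)*vy-(P[:,1]-y0)*vx); P=P[r<max(.0012,1.5*median(r))]
    return np.array([x0,y0]),np.array([vx,vy]),len(P),r.mean()
E
python3 - <<'E'
from fit import *
for nm in('wrist4','top0','scene0'):
    s=load(nm)
    C=dict(TL=(0.4294,-.1506,.016),TR=(.7011,-.157,.016),BR=(.6979,-.2555,.016),BL=(.4274,-.2488,.016))
    for a,b in(('TL','TR'),('BL','BR'),('TL','BL'),('TR','BR')):
        P=edge(s,C[a],C[b],.016,half=9 if nm[0]=='w' else 4); p,d,n,r=line(P)
        d=d if abs(d[0])<.5 or d[0]>0 else -d
        yaw=np.arctan2(d[1],d[0]) if abs(d[0])>.5 else np.arctan2(-d[0]*np.sign(d[1]),abs(d[1]))
        print(nm,a+b,p.round(4),round(float(yaw),4),n,r.round(5))
E
```

```text
wrist4 TLTR [ 0.5536 -0.1529] -0.0239 58 0.00025
wrist4 BLBR [ 0.5702 -0.252 ] -0.023 60 0.00029
wrist4 TLBL [ 0.4339 -0.2036] -0.0555 19 0.00045
wrist4 TRBR [ 0.6993 -0.2013] -0.0312 38 0.00017
top0 TLTR [ 0.5605 -0.1535] -0.0273 49 0.00046
top0 BLBR [ 0.5468 -0.2512] -0.0127 45 0.00032
top0 TLBL [ 0.435  -0.2066] 0.13 20 0.00057
top0 TRBR [ 0.6986 -0.2071] 0.164 18 0.00042
scene0 TLTR [ 0.549  -0.1534] -0.0236 49 0.0007
scene0 BLBR [ 0.5606 -0.2526] -0.0796 30 0.00186
scene0 TLBL [ 0.4244 -0.2161] -0.3491 25 0.00047
scene0 TRBR [ 0.6989 -0.2033] -0.0328 59 0.00023
```

Run:
```python
from fit import *
yaw=-.0238; ex=np.array([np.cos(yaw),np.sin(yaw)]); ey=np.array([-ex[1],ex[0]])
o=np.array([.6455,-.2045])
for nm in('wrist4','scene3','top0'):
    s=load(nm); W=cloud(s)
    d=W[...,:2]-o; gx=d@ex; gy=d@ey; Z=W[...,2]
    ok=(abs(gx)<.045)&(abs(gy)<.05)
    m=ok&(Z>.069)&(Z<.077)&(abs(gx)<.02)&(abs(gy)>.0195)
    print(nm,'shoulder x',np.percentile(gx[m],[1,5,50,95,99]).round(4),'y',np.percentile(gy[m],[1,50,99]).round(4),m.sum())
    # V faces: z-.090 = |y-y0| - 42.4mm*... fit both slopes
    for sg in(1,-1):
        f=ok&(abs(gx)<.010)&(Z>.053)&(Z<.069)&(sg*gy>.003)&(sg*gy<.022)
        if f.sum()>10: 
            p=np.polyfit(gy[f],Z[f],1); print('  V',sg,p.round(4),f.sum(),'y at z=.060',((.060-p[1])/p[0]).round(4))
    m=ok&(Z>.087)&(Z<.097)&(gx>.02); 
    if m.sum(): print('  posts x',np.percentile(gx[m],[2,50,98]).round(4),'y',[np.percentile(gy[m&(sg*gy>0)],[2,98]).round(4) for sg in(1,-1) if (m&(sg*gy>0)).sum()],m.sum())
# shaft, key, handle
    d=W[...,:2]-o; gx=d@ex; gy=d@ey
    m=(abs(gy)<.03)&(gx>-.135)&(gx<-.04)&(Z>.1)&(Z<.106)
    print('  shafttop x',np.percentile(gx[m],[2,98]).round(4),'y',np.percentile(gy[m],[5,50,95]).round(4),m.sum())
    m=(abs(gy)<.03)&(gx>-.135)&(gx<-.04)&(Z>.1065)&(Z<.1115)
    print('  key x',np.percentile(gx[m],[2,98]).round(4),'y',np.percentile(gy[m],[5,50,95]).round(4),m.sum())
    m=(abs(gy)<.03)&(gx>-.21)&(gx<-.13)&(Z>.14)&(Z<.152)
    print('  handle top x',np.percentile(gx[m],[2,50,98]).round(4),'y',np.percentile(gy[m],[2,50,98]).round(4),m.sum())
```

```text
wrist4 shoulder x [-0.0125 -0.0118 -0.0008  0.0102  0.0111] y [-0.0335  0.0228  0.0339] 542
  V 1 [0.97   0.0477] 301 y at z=.060 0.0127
  V -1 [-0.9848  0.048 ] 229 y at z=.060 -0.0122
  posts x [0.0264 0.0307 0.0362] y [array([0.0233, 0.032 ]), array([-0.0316, -0.023 ])] 198
  shafttop x [-0.1228 -0.0646] y [-0.0098 -0.0036  0.0099] 818
  key x [-0.1345 -0.074 ] y [-0.0179  0.0002  0.0178] 959
  handle top x [-0.1855 -0.175  -0.1662] y [-0.01   -0.0004  0.0093] 518
scene3 shoulder x [-0.0123 -0.0114  0.0003  0.011   0.0113] y [-0.0354  0.0205  0.0366] 75
  V -1 [-0.6982  0.052 ] 57 y at z=.060 -0.0114
  posts x [0.0265 0.0309 0.036 ] y [array([0.019, 0.034]), array([-0.0338, -0.0201])] 34
  shafttop x [-0.1313 -0.065 ] y [-0.0051  0.0074  0.0195] 84
  key x [-0.1342 -0.0729] y [-0.0127  0.0028  0.0199] 75
  handle top x [-0.1868 -0.1756 -0.1662] y [-0.0091  0.0043  0.0109] 45
top0 shoulder x [-0.0099 -0.0096  0.0022  0.0137  0.0141] y [-0.0344 -0.0228  0.032 ] 100
  V 1 [0.9025 0.0488] 46 y at z=.060 0.0125
  V -1 [-0.8046  0.0487] 65 y at z=.060 -0.014
  posts x [0.0295 0.0331 0.038 ] y [array([0.0233, 0.0309]), array([-0.0317, -0.0242])] 33
  shafttop x [-0.1322 -0.064 ] y [-0.0102  0.0019  0.0116] 145
  key x [-0.1344 -0.0719] y [-0.0177  0.0001  0.0176] 158
  handle top x [-0.1843 -0.1742 -0.1652] y [-0.0098  0.0002  0.0089] 81
```

```bash
python3 -m crank '[0.3,20,30,0,0.03, 0.3,45,65,0,0.06, 0.3,65,95,-30,0.0856, 0.3,75.2,107.8,-80,0.0856, 0.3,75.2,107.8,-126,0.0856, 0.3,75.2,107.8,-126,0.0856, 0.3,75.2,107.8,-126,0.0856]'
python3 - <<'E'
from h import *
s=snap('wrist','wrist5'); st=manip.sense(); print(st['tcp_pos'],st['force'],st['ft_torque'],st['finger_gap'])
M=rot(st['tool_rot']); print(np.arctan2(M[1,1],M[0,1]),M[:,0])
for n,p in (('wrist2',None),('wrist5',None)):
    w=load(n); im=w['img'].astype(int); m=(im[...,0]-im[...,2]>60)[270:320,255:310]; v,u=np.nonzero(m); print(n,u.min()+255,u.max()+255,v.min()+270,v.max()+270,(u.min()+u.max())/2+255,(v.min()+v.max())/2+270)
p=((280.5,296.5)); print(ray(load('wrist5'),280.5,296.5,st['tcp_pos'][2]-.0254+.03)-st['tcp_pos'])
E
```

```text
t: 5.95
tcp_pos: [0.6462, -0.2068, 0.2023]
tool_rot: [0.507, 0.492, -0.506, 0.495]
force: [0.4, -0.2, -3.8]
finger_gap: 0.453
[ 0.64661268 -0.20741399  0.20330258] [ 0.28649529 -0.85731773 -5.44285862] [ 0.02621156 -0.03476129 -0.03314235] 0.4531042637649974
-0.02599474826929728 [ 0.00513673 -0.00260185 -0.99998342]
wrist2 267 293 284 308 280.0 296.0
wrist5 267 293 284 308 280.0 296.0
[-7.60448382e-06  1.72187560e-03  4.60000000e-03]
```

View pics/wrist5.png

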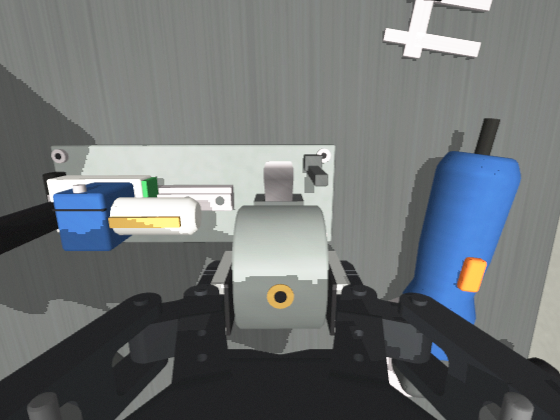

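```bash
for i in 1 2; do python3 -m crank '[0.3,0,0,0,0]'; done
python3 - <<'E'
from h import *
from fit import *
s=snap('wrist','wrist6'); st=manip.sense(); print(st['tcp_pos'],st['q'],st['qd'])
# gauge visible: plate +y edge, right edge
yaw=-.0238; ex=np.array([np.cos(yaw),np.sin(yaw)]); ey=np.array([-ex[1],ex[0]]); o=np.array([.6450,-.2044])
W=cloud(s); d=W[...,:2]-o; gx=d@ex; gy=d@ey; Z=W[...,2]
v,u=np.mgrid[:420,:560]
m=(Z>.069)&(Z<.077)&(abs(gx)<.03)&(gy>.015)&(gy<.05)&(v<200); print('shoulder x',np.percentile(gx[m],[1,50,99]).round(4),'ymax',np.percentile(gy[m],99).round(4),m.sum())
m=(Z>.087)&(Z<.097)&(gx>.015)&(gx<.05)&(gy>.01)&(gy<.05); print('post',np.percentile(gx[m],[2,98]).round(4),np.percentile(gy[m],[2,98]).round(4),m.sum())
m=(Z>.1065)&(Z<.111)&(abs(gy)<.006)&(gx>-.13)&(gx<-.06); print('key',np.percentile(gy[m],[2,50,98]).round(4))
A=np.r_[o+.055*ex*-3.0+ey*.05,.016];B=np.r_[o+.055*ex+ey*.05,.016]
p,dd,n,r=line(edge(s,A,B,.016,half=6)); print(p,dd,n, 'gy of edge',(p-o)@ey)
E
```

```text
t: 6.12
tcp_pos: [0.6462, -0.2077, 0.2034]
tool_rot: [0.507, 0.491, -0.506, 0.495]
force: [0.6, -0.3, -5.5]
finger_gap: 0.456
t: 6.25
tcp_pos: [0.6453, -0.2074, 0.2022]
tool_rot: [0.507, 0.492, -0.506, 0.494]
force: [-0.3, 0.5, -6.0]
finger_gap: 0.457
[ 0.64511274 -0.20731714  0.2017217 ] [-4.75504919e-01  6.56631044e-01  1.34256184e+00  2.73825985e-05
  1.14018479e+00 -4.48657436e-01] [-0.00078922  0.00708867  0.00673018 -0.0013042  -0.00137858  0.00070655]
shoulder x [-0.0117  0.0003  0.0274] ymax 0.0342 485
post [0.0271 0.0368] [0.0239 0.0322] 168
key [-0.0049  0.0005  0.0049]
[ 0.58772427 -0.15346819] [ 0.9996347  -0.02702853] 60 gy of edge 0.049554350427196435
```

```bash
python3 -m crank '[0.3,-0.4,2.4,-20,0.002, 0.3,-0.4,2.4,-45,0.002, 0.3,-0.4,2.4,-62,0.002, 0.3,-0.4,2.4,-72,0.002, 0.3,-0.4,2.4,-78,0.002, 0.3,-0.4,2.4,-80,0.002, 0.3,-0.4,2.4,-80,0.002, 0.3,-0.4,2.4,-80,0.002]'
python3 - <<'E'
from h import *
s=snap('wrist','wrist7'); st=manip.sense(); print(st['tcp_pos'],st['force'],st['ft_torque'],st['finger_gap'])
s=snap('scene','scene7')
a=s['img'][120:220,160:290]; cv2.imwrite('pics/c8.png',cv2.resize(a,None,fx=5.5,fy=5.5,interpolation=cv2.INTER_CUBIC)[:,:,::-1])
E
```

```text
t: 7.3
tcp_pos: [0.6448, -0.2046, 0.121]
tool_rot: [0.506, 0.493, -0.506, 0.494]
force: [-1.4, -0.2, -6.3]
finger_gap: 0.458
[ 0.64468742 -0.20458043  0.12092253] [ 0.24263272 -0.37604785 -6.21869019] [0.00470678 0.02890512 0.03550384] 0.4604448368256645
```

View pics/wrist7.png

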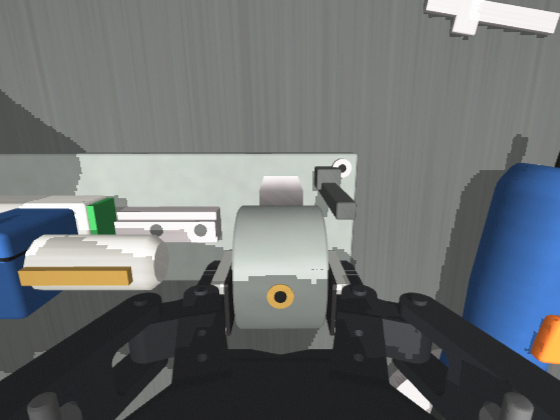

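View pics/c8.png

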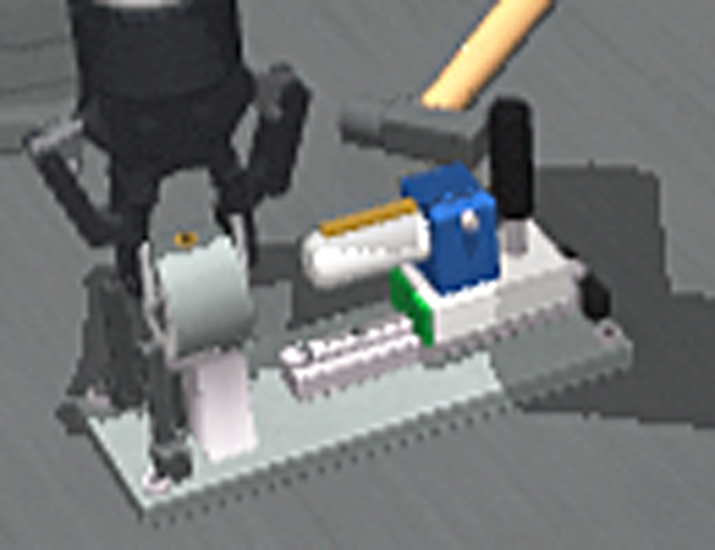

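```bash
python3 -m crank '[0.3,0,0,-1,0, 0.3,0,0,-2,0, 0.3,0,0,-3,0, 0.3,0,0,-3.5,0, 0.3,0,0,-4,0, 0.3,0,0,-4,0]'; python3 -m crank '[0.3,0,0,-0.5,0,0.3,0,0,-1,0,0.3,0,0,-1,0]'
```

```text
t: 8.15
tcp_pos: [0.6444, -0.2045, 0.1163]
tool_rot: [-0.506, -0.494, 0.506, -0.494]
force: [0.5, -0.3, -5.1]
finger_gap: 0.453
t: 8.52
tcp_pos: [0.6446, -0.2049, 0.1158]
tool_rot: [0.506, 0.493, -0.506, 0.494]
force: [-0.2, -1.8, -1.9]
finger_gap: 0.457
```

Contact begins. Settle a bit further.

```bash
python3 -m crank '[0.3,0,0,-0.5,0,0.3,0,0,-0.5,0]'; python3 -m crank '[0.3,0,0,-0.5,0,0.3,0,0,-0.5,0]'; python3 -m crank '[0.3,0,0,-0.5,0,0.3,0,0,-0.5,0]'
```

```text
t: 8.78
tcp_pos: [0.6448, -0.2051, 0.1155]
tool_rot: [-0.506, -0.493, 0.506, -0.494]
force: [-1.3, -2.3, -0.4]
finger_gap: 0.458
t: 9.02
tcp_pos: [0.6447, -0.2051, 0.1155]
tool_rot: [-0.506, -0.493, 0.506, -0.495]
force: [-1.6, -2.7, 5.3]
finger_gap: 0.462
t: 9.28
tcp_pos: [0.6447, -0.2051, 0.1155]
tool_rot: [-0.506, -0.493, 0.506, -0.495]
force: [-3.6, -3.7, 6.8]
finger_gap: 0.459
```

```bash
python3 -m crank '[0.3,0,-0.6,0,0,0.3,0,-0.6,0,0]' 40; python3 -m crank '[0.3,0,0,0,0,0.3,0,0,0,0]' 20;  python3 -m crank '[0.48,0,0,0,0,0.5,0,0,0,0,0.52,0,0,0,0,0.55,0,0,0,0,0.6,0,0,0,0,0.62,0,0,0,0]'
python3 - <<'E'
from h import *
s=snap('wrist','wrist8'); st=manip.sense(); print(st['tcp_pos'],st['force'],st['ft_torque'],st['finger_gap'])
E
```

```text
t: 9.52
tcp_pos: [0.6448, -0.2051, 0.1155]
tool_rot: [0.506, 0.493, -0.506, 0.494]
force: [-3.9, -1.1, 8.2]
finger_gap: 0.458
t: 9.78
tcp_pos: [0.6448, -0.2051, 0.1154]
tool_rot: [0.506, 0.493, -0.506, 0.494]
force: [-3.1, -1.5, 8.2]
finger_gap: 0.455
t: 10.52
tcp_pos: [0.6444, -0.2051, 0.1138]
tool_rot: [0.506, 0.494, -0.506, 0.494]
force: [0.1, 1.0, -0.1]
finger_gap: 0.619
[ 0.64439181 -0.20504358  0.11378839] [-0.67158747 -0.44564293 -0.24689921] [ 0.00238755 -0.01264607 -0.06415091] 0.6209812460092893
```

View pics/wrist8.png

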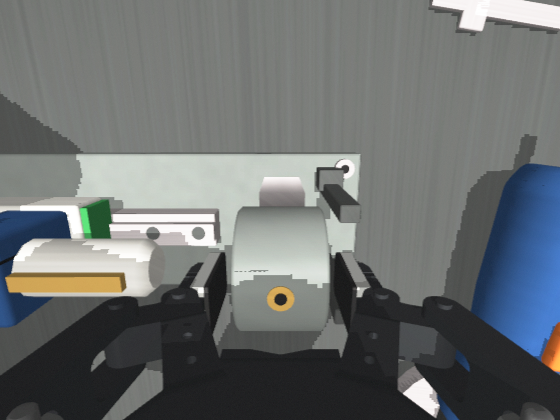

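```bash
python3 -m crank '[0.62,0,0,5,0,0.62,0,0,15,0,0.62,0,0,40,0,0.62,0,0,80,0,0.62,0,0,110,0,0.62,-40,-30,130,0,0.62,-60,-85,140,0,0.62,-60,-100,140,0,0.62,-60,-100,140,0]'
python3 - <<'E'
from h import *
s=snap('wrist','wrist9'); st=manip.sense(); print(st['tcp_pos'],st['force'],st['finger_gap'])
cv2.imwrite('pics/c9.png',cv2.resize(s['img'][0:280,60:480],None,fx=1.8,fy=1.8,interpolation=cv2.INTER_CUBIC)[:,:,::-1])
s=snap('scene','scene9')
a=s['img'][140:220,160:290]; cv2.imwrite('pics/c10.png',cv2.resize(a,None,fx=6,fy=6,interpolation=cv2.INTER_CUBIC)[:,:,::-1])
E
```

```text
t: 11.7
tcp_pos: [0.5844, -0.306, 0.2542]
tool_rot: [0.507, 0.493, -0.506, 0.494]
force: [0.3, -0.3, 0.6]
finger_gap: 0.619
[ 0.584414   -0.3045689   0.25368491] [ 0.29365416 -0.26796039  0.37571903] 0.6190287883020686
```

View pics/c9.png

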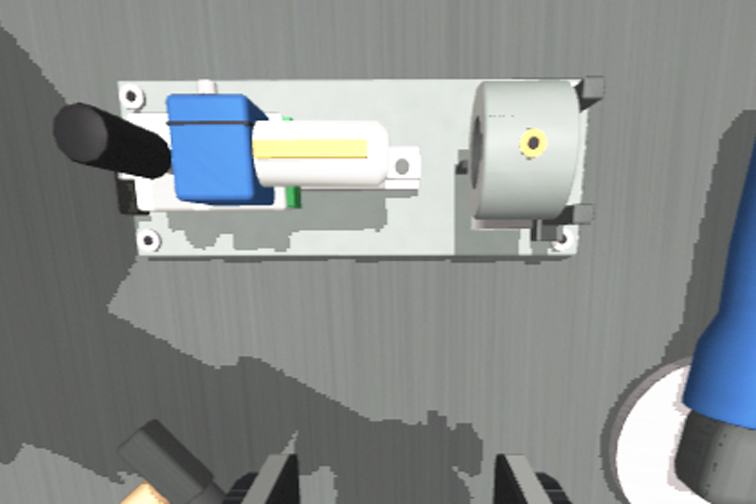

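View pics/c10.png

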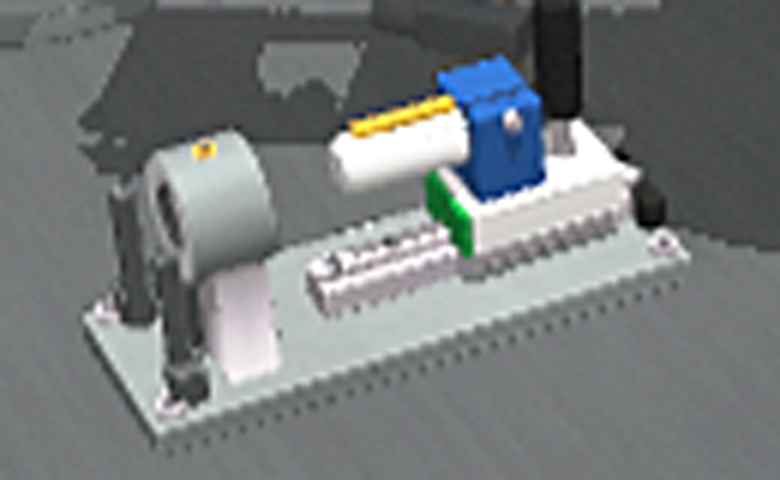

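Run:
```python
from fit import *
s=load('wrist9'); W=cloud(s)
yaw=-.0238; ex=np.array([np.cos(yaw),np.sin(yaw)]); ey=np.array([-ex[1],ex[0]]); o=np.array([.6450,-.2044])
im=s['img'].astype(int); m=(im[...,0]-im[...,2]>60); m[:, :330]=0; m[110:]=0
v,u=np.nonzero(m); uc,vc=(u.min()+u.max())/2,(v.min()+v.max())/2; p=ray(s,uc,vc,.12)[:2]-o; print('screw g',p@ex,p@ey)
d=W[...,:2]-o; gx=d@ex; gy=d@ey; Z=W[...,2]
m=(Z>.108)&(Z<.13)&(abs(gx)<.04)&(abs(gy)<.04)
print('hub x',np.percentile(gx[m],[1,50,99]).round(4))
P=np.c_[gx[m],gy[m],Z[m]]; P=P[(abs(P[:,0])<.017)]
from scipy.optimize import least_squares
f=lambda a:np.hypot(P[:,1]-a[0]-a[1]*P[:,0],P[:,2]-a[2])-.03
r=least_squares(f,[0,0,.09],loss='soft_l1',f_scale=.001); print('axis y0, yaw err, z',r.x)
m=(Z>.14)&(Z<.152)&(gx<-.14)&(gx>-.21)&(abs(gy)<.03); print('handle',np.percentile(gx[m],[2,50,98]).round(4),np.percentile(gy[m],[2,50,98]).round(4))
st=manip.sense();h=o-.176*ex; print('handle world',h,'shift mm',(h-st['tcp_pos'][:2])*1000)
```

```text
screw g -0.0005291251771692478 0.0001779445877961983
hub x [-0.0207 -0.0015  0.0187]
axis y0, yaw err, z [8.39636463e-05 1.96036531e-03 9.00283775e-02]
handle [-0.1845 -0.1739 -0.1653] [-0.01   -0.0004  0.009 ]
handle world [ 0.46904984 -0.2002116 ] shift mm [-115.44815442  103.54794745]
```

```bash
python3 -m crank '[1,-40,36,0,0,1,-80,72,0,0,1,-115,104,0,0,1,-115,104,-30,0,1,-115,104,-70,0,1,-115,104,-100,0,1,-115,104,-111,0,1,-115,104,-111,0,1,-115,104,-111,0]' 30
python3 - <<'E'
from h import *
s=snap('wrist','wrist10'); st=manip.sense(); print(st['tcp_pos'],st['force'],st['finger_gap'])
s=snap('scene','scene10')
a=s['img'][100:220,160:310]; cv2.imwrite('pics/c11.png',cv2.resize(a,None,fx=5,fy=5,interpolation=cv2.INTER_CUBIC)[:,:,::-1])
E
```

```text
t: 12.92
tcp_pos: [0.4702, -0.2011, 0.1438]
tool_rot: [0.506, 0.493, -0.506, 0.495]
force: [0.0, -0.5, 0.4]
finger_gap: 1.001
[ 0.47018255 -0.20131443  0.14390148] [ 0.29583338  0.51590791 -0.22314327] 1.0018254165340728
```

View pics/wrist10.png

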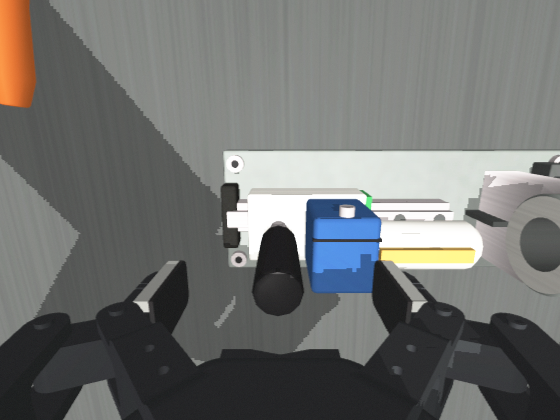

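View pics/c11.png

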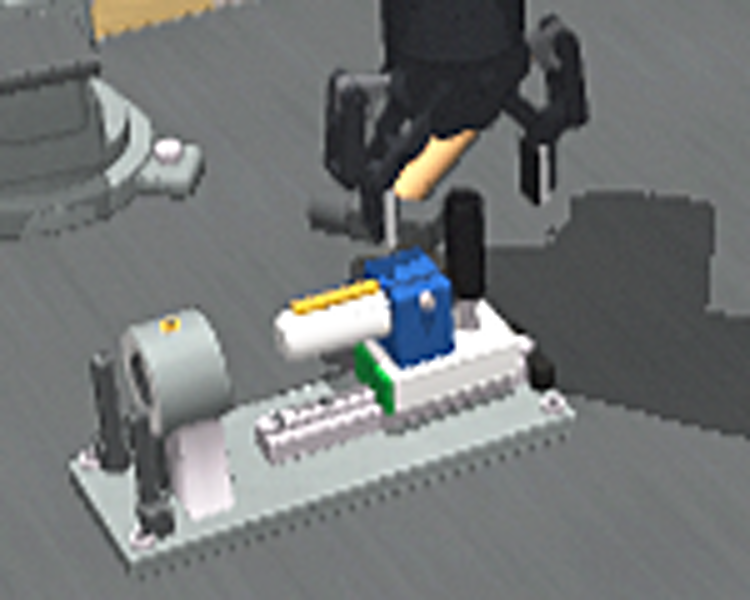

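```bash
python3 -m crank '[0.7,0,0,0,0,0.5,0,0,0,0,0.3,0,0,0,0,0.1,0,0,0,0,0.1,0,0,0,0]' 25
python3 - <<'E'
from h import *
s=snap('wrist','wrist11'); st=manip.sense(); print(st['tcp_pos'],st['force'],st['finger_gap'])
E
```

```text
t: 13.65
tcp_pos: [0.4693, -0.2011, 0.143]
tool_rot: [-0.506, -0.494, 0.506, -0.494]
force: [-1.6, -0.5, 3.2]
finger_gap: 0.245
[ 0.4692976  -0.20110491  0.14296768] [-0.85303936  0.08800477  3.35846391] 0.25196780352924725
```

View pics/wrist11.png

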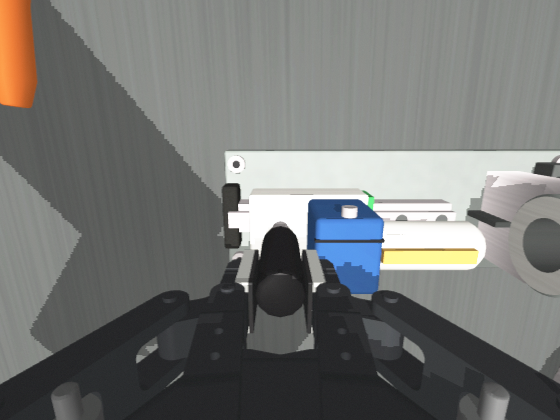

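```bash
python3 -m crank '[0.1,3,0,0,0,0.1,8,-0.2,0,0,0.1,14,-0.3,0,0,0.1,20,-0.5,0,0,0.1,26,-0.6,0,0,0.1,32,-0.8,0,0,0.1,36,-0.9,0,0,0.1,36,-0.9,0,0]'
python3 - <<'E'
from h import *
s=snap('wrist','wrist12'); st=manip.sense(); print(st['tcp_pos'],st['force'],st['finger_gap'])
E
```

```text
t: 14.7
tcp_pos: [0.5064, -0.202, 0.143]
tool_rot: [0.506, 0.493, -0.506, 0.494]
force: [0.3, 0.7, 4.4]
finger_gap: 0.25
[ 0.50643423 -0.20197737  0.14299209] [1.16484494 0.77136522 3.2441338 ] 0.2480523768542901
```

View pics/wrist12.png

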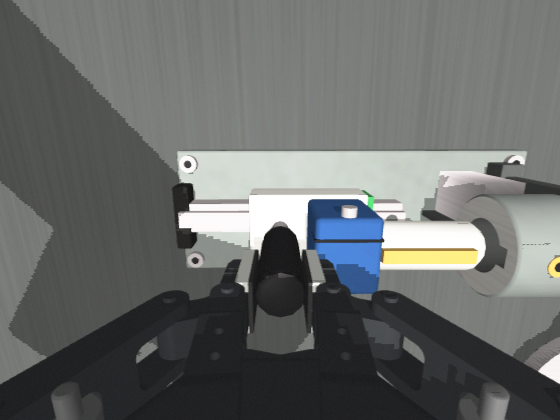

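Slide moving, the nose at (485,245) is just short of the bore. Advance slowly through entry.

```bash
python3 -m crank '[0.1,3,-0.1,0,0,0.1,6,-0.1,0,0,0.1,9,-0.2,0,0]'; python3 -m crank '[0.1,3,-0.1,0,0,0.1,6,-0.1,0,0,0.1,9,-0.2,0,0]'; python3 -m crank '[0.1,3,-0.1,0,0,0.1,6,-0.1,0,0,0.1,9,-0.2,0,0]';python3 - <<'E'
from h import *
s=snap('wrist','wrist13'); st=manip.sense(); print(st['tcp_pos'],st['force'],st['finger_gap'])
E
```

```text
t: 15.12
tcp_pos: [0.5141, -0.2021, 0.143]
tool_rot: [-0.506, -0.494, 0.506, -0.494]
force: [-2.0, -0.2, 5.7]
finger_gap: 0.251
t: 15.5
tcp_pos: [0.523, -0.2023, 0.143]
tool_rot: [-0.506, -0.494, 0.506, -0.494]
force: [-3.5, -1.2, 5.9]
finger_gap: 0.245
t: 15.88
tcp_pos: [0.5321, -0.2026, 0.143]
tool_rot: [-0.506, -0.494, 0.506, -0.494]
force: [-2.1, -0.7, 6.1]
finger_gap: 0.248
[ 0.53253988 -0.2025724   0.14299053] [-2.20153936 -0.62228643  6.7666439 ] 0.25024156804769854
```

View pics/wrist13.png

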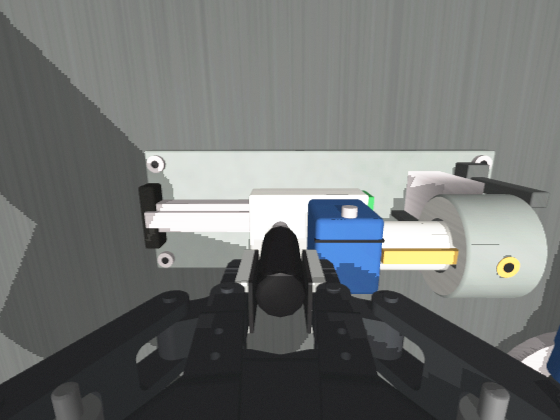

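```bash
python3 -m crank '[0.1,3,-0.1,0,0,0.1,6,-0.1,0,0,0.1,9,-0.2,0,0,0.1,12,-0.3,0,0,0.1,15,-0.4,0,0,0.1,18,-0.4,0,0]'; python3 -m crank '[0.1,2,0,0,0,0.1,4,-0.1,0,0,0.1,5,-0.1,0,0,0.1,5,-0.1,0,0]'; python3 -m crank '[0.1,1,0,0,0,0.1,2,0,0,0,0.1,2,0,0,0]'
```

```text
t: 16.68
tcp_pos: [0.55, -0.203, 0.143]
tool_rot: [-0.506, -0.494, 0.506, -0.494]
force: [-2.8, -1.1, 5.2]
finger_gap: 0.25
t: 17.18
tcp_pos: [0.5553, -0.2031, 0.143]
tool_rot: [-0.506, -0.494, 0.506, -0.494]
force: [-1.9, 0.1, 4.8]
finger_gap: 0.247
t: 17.55
tcp_pos: [0.5564, -0.2031, 0.143]
tool_rot: [-0.505, -0.495, 0.507, -0.493]
force: [-3.9, -0.8, 6.4]
finger_gap: 0.248
```

```bash
python3 -m crank '[0.1,1,0,0,0,0.1,1.5,0,0,0,0.1,1.5,0,0,0]'; python3 -m crank '[0.1,1,0,0,0,0.1,1,0,0,0]'
python3 - <<'E'
from h import *
s=snap('wrist','wrist14'); st=manip.sense(); print(st['tcp_pos'],st['force'],st['finger_gap'])
E
```

```text
t: 17.92
tcp_pos: [0.5565, -0.2031, 0.143]
tool_rot: [-0.505, -0.495, 0.507, -0.493]
force: [-7.6, -0.2, 8.9]
finger_gap: 0.25
t: 18.18
tcp_pos: [0.5565, -0.2031, 0.1429]
tool_rot: [-0.504, -0.496, 0.508, -0.492]
force: [-10.4, -2.5, 9.2]
finger_gap: 0.244
[ 0.55653784 -0.2030691   0.14296284] [-9.86837121 -3.14484938 10.17728148] 0.250457225887818
```

View pics/wrist14.png

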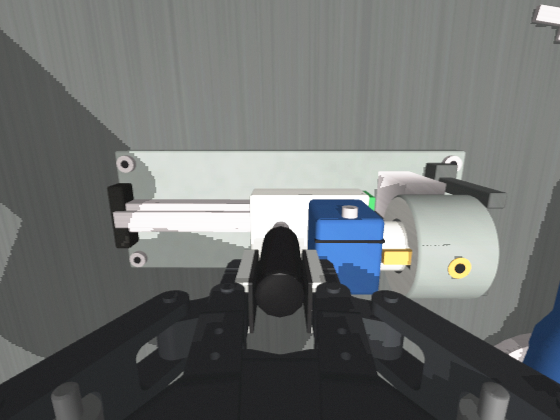

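```bash
python3 -m crank '[0.1,-2,0,0,0,0.1,-2,0,0,0]'; python3 -m crank '[0.3,-1,0,0,0,0.4,-1,0,0,0,0.5,-1,0,0,0,0.55,-1,0,0,0,0.55,-1,0,0,0,0.55,-1,0,20,0,0.55,-1,0,60,0,0.55,-1,0,110,0]'; python3 -m crank '[0.55,10,-40,20,0,0.55,20,-90,20,0,0.55,20,-110,20,0,0.55,20,-110,20,0,0.55,20,-110,20,0]';  python3 - <<'E'
from h import *
s=snap('wrist','wrist15'); st=manip.sense(); print(st['tcp_pos'],st['force'],st['finger_gap'])
cv2.imwrite('pics/c15.png',cv2.resize(s['img'][0:280,60:480],None,fx=1.8,fy=1.8,interpolation=cv2.INTER_CUBIC)[:,:,::-1])
s=snap('scene','scene15')
a=s['img'][140:220,160:290]; cv2.imwrite('pics/c16.png',cv2.resize(a,None,fx=6,fy=6,interpolation=cv2.INTER_CUBIC)[:,:,::-1])
E
```

```text
t: 18.48
tcp_pos: [0.5564, -0.2031, 0.143]
tool_rot: [-0.505, -0.495, 0.507, -0.493]
force: [-5.2, -1.9, 6.0]
finger_gap: 0.248
t: 19.48
tcp_pos: [0.5562, -0.2027, 0.2529]
tool_rot: [-0.506, -0.495, 0.506, -0.493]
force: [-0.1, -0.1, -1.1]
finger_gap: 0.547
t: 20.1
tcp_pos: [0.5762, -0.3114, 0.2721]
tool_rot: [0.506, 0.495, -0.506, 0.493]
force: [-0.2, -0.0, 0.5]
finger_gap: 0.554
[ 0.57642223 -0.31119049  0.27232517] [-0.06264098  0.64234183 -0.81291625] 0.5485230359416462
```

View pics/c15.png

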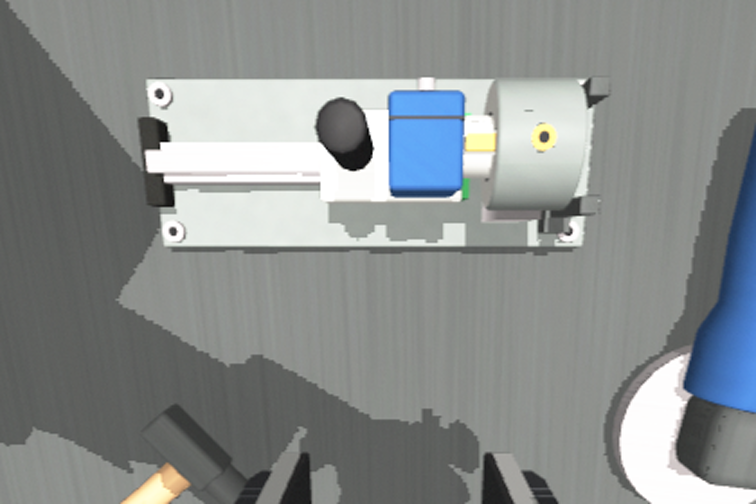

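View pics/c16.png

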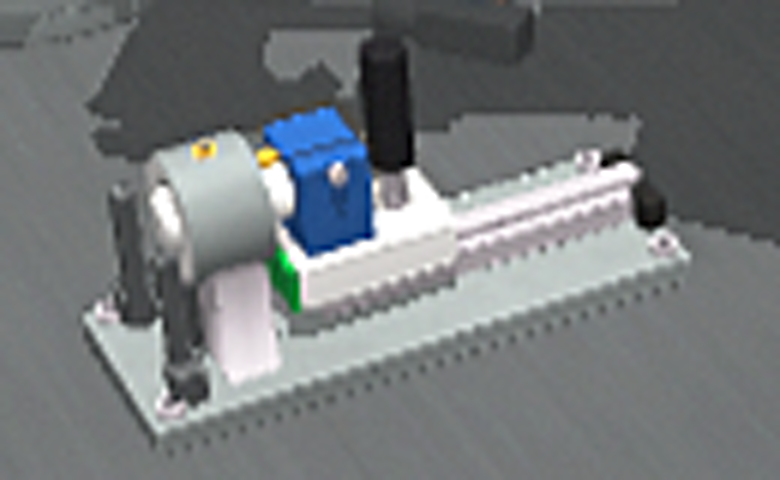

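Run:
```python
from fit import *
yaw=-.0238; ex=np.array([np.cos(yaw),np.sin(yaw)]); ey=np.array([-ex[1],ex[0]]); o=np.array([.6450,-.2044])
from scipy.optimize import least_squares
for n in('wrist15','scene15'):
    s=load(n); W=cloud(s)
    d=W[...,:2]-o; gx=d@ex; gy=d@ey; Z=W[...,2]
    m=(Z>.112)&(Z<.13)&(abs(gx)<.04)&(abs(gy)<.04); print(n,'hub x',np.percentile(gx[m],[1,50,99]).round(4))
    P=np.c_[gx[m],gy[m],Z[m]]; P=P[(abs(P[:,0])<.017)]
    f=lambda a:np.hypot(P[:,1]-a[0]-a[1]*P[:,0],P[:,2]-a[2])-.03
    print(least_squares(f,[0,0,.09],loss='soft_l1',f_scale=.001).x.round(4))
    m=(Z>.14)&(Z<.152)&(gx<-.05)&(gx>-.21)&(abs(gy)<.03); print('handle',np.percentile(gx[m],[2,50,98]).round(4))
    im=s['img'].astype(int); mm=(im[...,0]-im[...,2]>60)&(Z>.115)&(Z<.125)&(abs(gx)<.01); v,u=np.nonzero(mm); 
    if len(u): p=ray(s,u.mean(),v.mean(),.12)[:2]-o; print('screw',p@ex,p@ey)
```

```text
wrist15 hub x [-0.0208 -0.0015  0.0185]
[0.0001 0.0025 0.0901]
handle [-0.0981 -0.0885 -0.0792]
screw -0.00037491305140816564 2.988481726403532e-05
scene15 hub x [-0.0389  0.0001  0.0193]
[0.0001 0.0822 0.0918]
handle [-0.0986 -0.0883 -0.079 ]
screw -0.0015293533778843785 -0.603812488053257
```

Run:
```python
from h import *
cv2.imwrite('pics/last_rack.png',cv2.resize(load('scene15')['img'][200:330,240:380],None,fx=4,fy=4)[:,:,::-1])
print(workorder.sign_off())
```

```text
the job is handed in; nothing more can be done
None
```

View pics/last_rack.png

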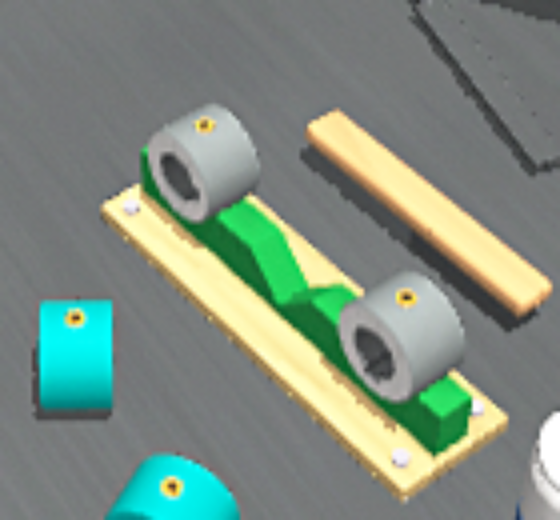

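I took the middle hub from the rack, the only one with its keyway under the set screw. I lowered it into the V-rest until it touched, let go, and pushed the slide by its handle to the end stop. The job was handed in at about 20 s.

Last checks:
- **Hub:** from the wrist camera it is within about 1 mm of the V-rest point along the bore, and within 0.2 mm sideways and in height. The set screw is on top and the bore is in line with the shaft to 0.003 rad.
- **Slide:** the handle stands about 88.5 mm short of the V-rest, against the expected 89 mm. The slide stopped against its end stop, with about 10 N on the wrist. The key is in the keyway and the nose shows at the hub's far face.
- **Rack and gripper:** the other two hubs are still in the rack, and the gripper is clear of everything.

One check disagreed: the scene camera's fit of the hub was off (tilt 0.08 rad, height 1.8 mm too high). I put that down to the blue clamp falling within the points it used, and relied on the wrist camera.

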